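# Set the glaze valve to its marker

## Task

The spray station needs its reduced glaze feed. Turn the red-handled valve open until the white pointer end of its handle points at the green marker on its dial, then let go. Leave the blue and the yellow valve as they are set.

Things in the scene. Friction and masses are not known exactly. Their poses are not given: they have to be found in the camera images.
- red_grip (a point): Red handle: flat-sided bar 70 mm long, 12 wide, 32 tall, white pointer (8 wide) at one end. Point on its vertical turning axis, 13 below the top, 107 above the bench; pointer end 36 away, red end 34. x: level along the bar to the pointer; z up. Starts within 20 deg of shut, opens counter-clockwise from above through 90 deg between stops; light friction (0.06 N m), stays where left.
- marker: Green tab fixed on the red valve's dial (dark disc 100 across, 18 mm below the handle bar): 18 long, 9 wide, 10 high, its middle 43 mm from the handle's axis. Origin: on that axis, on the dial's face, 70 mm above the bench. x: level, out to the tab, where the white pointer must end; z up. It is 40 to 75 deg counter-clockwise of shut and does not move.
- blue_tip (a point): White pointer end of the blue handle, a valve of the same build as the red one; leave it alone. Point at the very tip, 36 mm from that handle's vertical axis, 107 mm above the bench. x: level along the bar, from its axis out to the tip.
- yellow_tip (a point): White pointer end of the yellow handle, a valve of the same build as the red one; leave it alone. Point at the very tip, 36 mm from that handle's vertical axis, 107 mm above the bench. x: level along the bar, from its axis out to the tip.
Not all that is in view belongs to the job. What is shaped like the part that bears red_grip but turquoise is not meant.

How it is judged:
At the end, for the whole second after the job is handed in: The white pointer of the red-handled valve points at the green marker to within 10 degrees, and stays so with the handle released (angle between the x axis of red_grip and the x axis of marker, either way round below 0.175 rad); the robot touches nothing.
It fails at once if the blue-handled valve has been turned by more than 10 degrees (distance of blue_tip from where it was at the start of the episode above 0.0065 m).
It fails at once if the yellow-handled valve has been turned by more than 10 degrees (distance of yellow_tip from where it was at the start of the episode above 0.0065 m).
It also fails if it takes over 32 s, if anything falls off the work surface, if the arm or the gripper's body presses on something with over 40 N, if the wrist force passes 120 N, or if a joint passes its speed limit or range.

## Robot

A 7-joint arm with a two-finger parallel gripper is mounted at the origin on the work surface. World frame = base frame: x ahead of the robot, y to its left, z up, the work surface at z = 0. Lengths are in m, angles in rad, forces in N, time in s.
With the tool pointing down it reaches from about 0.425 to 0.825 m from the base axis. Payload 3.6 kg.
Tool frame: the origin (TCP) lies where the fingers leave the gripper's body, on its centre line; the fingertips stand 73 mm ahead of it and the grasp point (between the pads) lies 54 mm ahead of it; x points along the fingers, y is the direction in which the jaws open and shut, and the axes are right-handed (so a half turn about x gives the same grasp; the last joint's range is limited). The gripper opens to 85 mm and grips with 20 to 120 N. Pads are 22 mm wide; open, the fingers measure 114 mm over their backs; the gripper's body (76 mm by 85 mm) begins 54 mm behind the grasp point. The pads swing forward as they close: fully open they stand 13 mm farther back than shut.
Start: joints at [-1.274, 0.615, -0.013, 1.423, 0.008, 1.103, -0.04], TCP at [0.207, 0.616, 0.304] pointing down, gripper open.
Joint ranges: [-3.12, 3.12], [-0.3, 2.06], [-1.34, 1.32], [0.26, 2.42], [-1.36, 4.5], [0.01, 1.98], [-2.84, 2.84]. Speed limits (rad/s): [2.79, 2.79, 3.14, 3.14, 3.14, 3.14, 3.14].

## Interface

Orientations are given as a unit quaternion [x, y, z, w].
In Python, from station import arm, snapshot, camera_info, ticket gives the robot as it stands. Calls block until the motion is done:
- arm.movep(position, orientation): joint-space move of the TCP to a pose.
- arm.line_to(position, velocity=0.15, ori=None): straight line of the TCP; ori=None keeps the orientation; velocity is the mean speed in m/s.
- arm.move_j(angles): joint-space move.
- arm.move_gripper(opening, effort=None): opening from 0.0 (shut) to 1.0 (fully open); effort is the grip in N (None keeps the last); returns when the fingers have stopped.
- arm.pause(seconds).
- arm.ik(position, orientation): joint angles nearest the present ones, or None.
- snapshot(name): name is "scene" or "top"; returns the picture (400x640x3 uint8, blue, green, red); there is no depth.
- camera_info(name): a dict with "fx", "fy", "cx", "cy" (pixels), "R" (3x3) and "t" (3): a world point X has camera coordinates R X + t. Camera axes: x right, y down, z forward; pixel columns grow to the right and rows downward; lengths in m; the calibration is good to about 2 mm. A picture is of the moment at which its call begins. camera_info takes no time and is no camera call.
A pose or a line that the arm cannot do raises arm.MotionError and nothing moves.
- ticket.finish_job(): hands the job in, once; it reports no verdict.
Readings, each from a call of its own:
- arm.read_time(): time.
- arm.read_joint_positions(): joint angles.
- arm.read_dq(): joint speeds.
- arm.read_effort(): joint torques, N m.
- arm.read_tool_pos(): TCP position.
- arm.read_eef_rot(): TCP orientation.
- arm.read_ft_force(): force on the tool from outside, world axes, zero at the start.
- arm.read_wrist_torque(): the same for the moment, N m.
- arm.read_opening(): opening from 0.0 (shut) to 1.0 (fully open).
Only numpy, scipy, OpenCV 4.12 (cv2) and the standard library are available. Lean on these libraries where they do the work, as an engineer would, in place of code of your own. Each camera call takes 0.05 s, during which the arm holds its last target.

## Working session

There is one attempt and no reset: what is moved stays moved. The work goes in short steps, each a Python script; the robot and the scene stay as the last script left them, time stands still between calls to the robot, and variables do not carry over. Pictures are saved under pics/ and viewed, and the job is handed in when it is done.

```bash
ls; mkdir -p pics; python3 - <<'E'
from station import arm,snapshot,camera_info
import cv2
for n in("scene","top"):
    cv2.imwrite(f"pics/{n}0.png",snapshot(n)); c=camera_info(n); print(n,c)
print(arm.read_time(),arm.read_tool_pos(),arm.read_eef_rot(),arm.read_opening())
E
```

```text
pics
scene {'fx': 398.4667640560494, 'fy': 398.4667640560494, 'cx': 319.8679880562917, 'cy': 198.1334951912799, 'R': array([[-0.87278044,  0.48782657, -0.0167192 ],
       [ 0.30244699,  0.5135943 , -0.80296122],
       [-0.38311893, -0.70586552, -0.59579674]]), 't': array([ 0.45946308, -0.08017958,  1.12931385])}
top {'fx': 501.0787807284221, 'fy': 501.0787807284221, 'cx': 321.72615589320975, 'cy': 191.69273015854577, 'R': array([[-0.02121924, -0.99974473,  0.00776026],
       [-0.98746348,  0.01974295, -0.1566081 ],
       [ 0.15641492, -0.01098608, -0.98763034]]), 't': array([-0.00523214,  0.49506848,  1.01421332])}
0.1 [0.20660552 0.61573715 0.30283943] [ 0.11313135  0.69798681 -0.11476275  0.69774295] 1.0003162486760147
```

View pics/scene0.png

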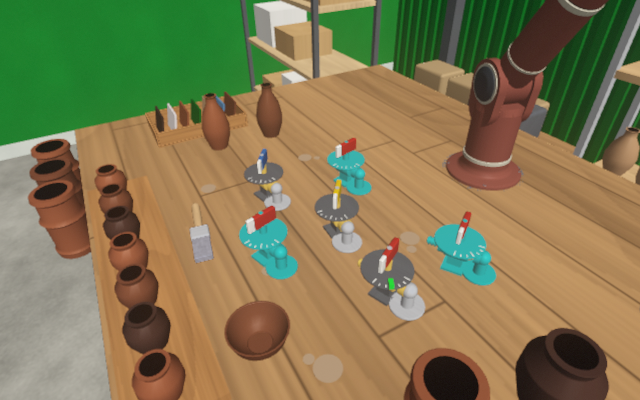

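View pics/top0.png

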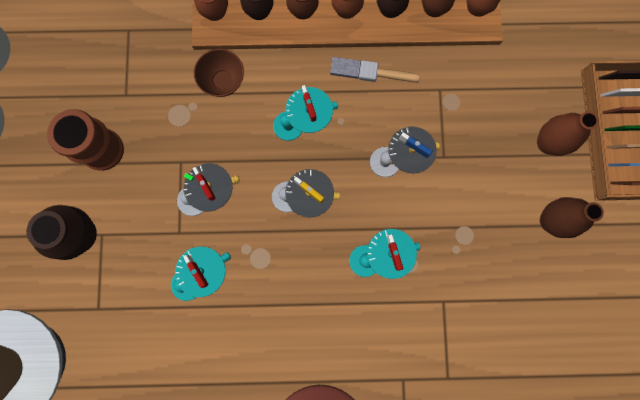

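Both views show four red handles. Top-view pixels: on the dark dial (205,185) with a green tab at (188,176), and on turquoise valves (309,105), (198,270) and (394,252). In the scene view the dark one is at (388,258). I choose the dark-dial one with the green tab and check it in a close crop. The blue (415,146) and yellow (310,190) handles stay untouched.

```bash
cat > h.py <<'E'
import numpy as np,cv2
from station import camera_info
def ray(n,p):
    c=camera_info(n);d=np.array([(p[0]-c["cx"])/c["fx"],(p[1]-c["cy"])/c["fy"],1.0])
    R,t=np.array(c["R"]),np.array(c["t"]);return -R.T@t,R.T@d
def onplane(n,p,z):
    o,d=ray(n,p);return o+d*(z-o[2])/d[2]
def proj(n,X):
    c=camera_info(n);q=np.array(c["R"])@np.array(X)+c["t"];return np.array([c["fx"]*q[0]/q[2]+c["cx"],c["fy"]*q[1]/q[2]+c["cy"]])
def masks(im):
    b,g,r=[im[...,i].astype(int) for i in range(3)]
    mx=im.max(2).astype(int);mn=im.min(2).astype(int)
    return dict(red=(r>100)&(g<60)&(b<60)&(r>2.2*g),green=(g>120)&(r<90)&(b<110),white=(mn>190)&(mx-mn<35))
def cent(m,box):
    x0,y0,x1,y1=box;s=np.zeros(m.shape,np.uint8);s[y0:y1,x0:x1]=m[y0:y1,x0:x1]
    n,l,st,c=cv2.connectedComponentsWithStats(s)
    return [(tuple(np.round(c[i],1)),int(st[i,4]),st[i,:4].tolist()) for i in range(1,n) if st[i,4]>3]
E
python3 - <<'E'
from h import *
for n,box in(("top",(165,145,245,225)),("scene",(345,225,440,325))):
    im=cv2.imread(f"pics/{n}0.png");M=masks(im)
    for k in M:print(n,k,cent(M[k],box))
    x0,y0,x1,y1=box
    cv2.imwrite(f"pics/{n}0c.png",cv2.resize(im[y0:y1,x0:x1],None,fx=6,fy=6,interpolation=cv2.INTER_NEAREST)[:600])
E
```

```text
top red [((np.float64(199.0), np.float64(177.5)), 38, [196, 174, 8, 9]), ((np.float64(206.4), np.float64(190.8)), 78, [201, 183, 11, 16])]
top green [((np.float64(188.1), np.float64(176.3)), 38, [184, 173, 9, 7])]
top white [((np.float64(194.9), np.float64(170.2)), 19, [193, 167, 5, 7])]
scene red [((np.float64(391.7), np.float64(250.5)), 134, [384, 238, 15, 27])]
scene green [((np.float64(390.7), np.float64(282.9)), 59, [388, 278, 7, 11])]
scene white [((np.float64(348.1), np.float64(227.3)), 38, [345, 225, 7, 6]), ((np.float64(350.9), np.float64(250.4)), 7, [349, 250, 5, 2]), ((np.float64(382.3), np.float64(262.2)), 56, [380, 256, 6, 17]), ((np.float64(411.2), np.float64(289.9)), 70, [407, 285, 9, 10]), ((np.float64(415.9), np.float64(316.8)), 12, [411, 314, 11, 5])]
```

View pics/top0c.png

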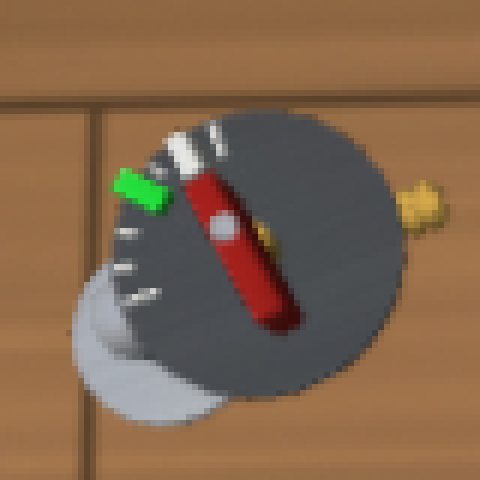

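View pics/scene0c.png

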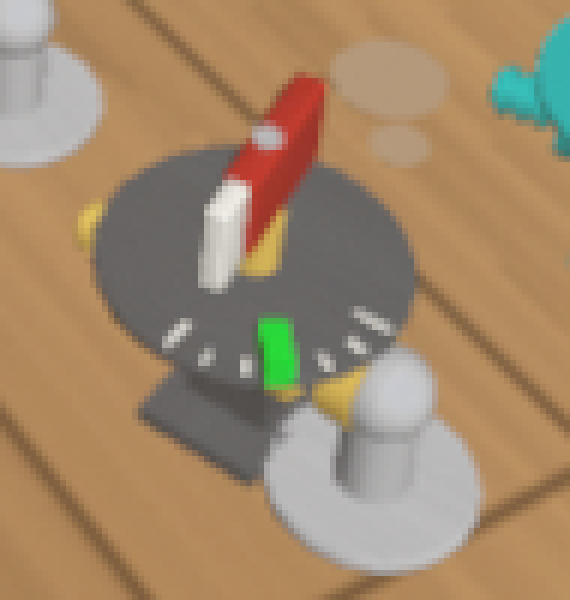

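```bash
cat >> h.py <<'E'
def tri(p1,p2):
    o1,d1=ray("top",p1);o2,d2=ray("scene",p2)
    A=np.stack([d1,-d2],1);s=np.linalg.lstsq(A,o2-o1,rcond=None)[0]
    a,b=o1+d1*s[0],o2+d2*s[1];return (a+b)/2,np.linalg.norm(a-b)
E
python3 - <<'E'
from h import *
np.set_printoptions(precision=4,suppress=True)
# screw head (bar top z .12), dial ellipse (z .07), green (z .08 top), white tip, red end
print("screw top/scene",onplane("top",(202.0,182.7),.12),onplane("scene",(345+268/6,225+138/6),.12))
print("tri screw",tri((202.0,182.7),(345+268/6,225+138/6)))
im=cv2.imread("pics/top0.png");b,g,r=[im[...,i].astype(int) for i in range(3)]
m=((abs(r-g)<20)&(abs(b-g)<20)&(im.max(2)<100)).astype(np.uint8)
n,l,st,c=cv2.connectedComponentsWithStats(m)
for i in range(1,n):
    if st[i,4]>500 and 170<c[i][0]<245:
        k=cv2.findContours((l==i).astype(np.uint8),0,1)[0][0];e=cv2.fitEllipse(cv2.convexHull(k));print("dial",e,onplane("top",e[0],.07),"dia m",e[1][0]/501*.94)
ax=onplane("top",(202.0,182.7),.12)
g=onplane("top",(188.1,176.3),.08);gs=onplane("scene",(345+278/6,225+340/6),.08)
w=onplane("top",(165+181/6,145+148/6),.12);ws=onplane("scene",(345+234/6,225+188/6),.12)
rd=onplane("top",(165+285/6,145+322/6),.12);rs=onplane("scene",(345+313/6,225+80/6),.12)
for nme,p in(("green",g),("greenS",gs),("white",w),("whiteS",ws),("red",rd),("redS",rs)):
    d=p-ax;print(nme,p,"r",np.hypot(d[0],d[1]),"ang",np.degrees(np.arctan2(d[1],d[0])))
print("bar dir",[np.degrees(np.arctan2(*(a-b)[[1,0]])) for a,b in((w,rd),(ws,rs))])
print("grey knob",tri((165+115/6,145+318/6),(345+395/6,225+385/6)))
E
```

```text
screw top/scene [0.5043 0.2173 0.12  ] [0.5044 0.2196 0.12  ]
tri screw (array([0.5041, 0.2181, 0.1187]), np.float64(0.0013738834579426643))
dial ((207.5841827392578, 187.24745178222656), (46.870906829833984, 49.54515838623047), 46.18103790283203) [0.5038 0.2174 0.07  ] dia m 0.08794142199609568
green [0.5253 0.2549 0.08  ] r 0.042993793183801705 ang 60.78110328182732
greenS [0.5251 0.2573 0.08  ] r 0.04497355692238139 ang 62.54423611183927
white [0.5304 0.231  0.12  ] r 0.029439095271211996 ang 27.73414367896428
whiteS [0.5256 0.2313 0.12  ] r 0.025456282767669886 ang 33.313632064260375
red [0.4726 0.1966 0.12  ] r 0.037896378887144526 ang -146.8260801711089
redS [0.4771 0.2061 0.12  ] r 0.029442505951339737 ang -157.44152407590363
bar dir [np.float64(30.795900382580452), np.float64(27.54444137751402)]
grey knob (array([0.4861, 0.2694, 0.0497]), np.float64(0.0013398775468510694))
```

The crop shows the dark dial, red bar with white pointer, and the green tab, so the choice holds. The axis is at (0.504, 0.218), and the screw triangulates to z 0.119 against an expected 0.120. The bar points at about 30°. The tab is at about 61°, radius 43 mm as given. It needs about +31°.

```bash
cat >> h.py <<'E'
from scipy.spatial.transform import Rotation as Ro
def q(a): # y axis heading in deg
    a=np.radians(a);x=np.array([0,0,-1.]);y=np.array([np.cos(a),np.sin(a),0]);return Ro.from_matrix(np.stack([x,y,np.cross(x,y)],1)).as_quat()
E
python3 - <<'E'
from h import *
from station import arm
np.set_printoptions(precision=2,suppress=True)
print(Ro.from_quat(arm.read_eef_rot()).as_matrix())
for base in(120,-60):
  for d in(0,32,36):
    for z in(.25,.161):
      s=arm.ik([.504,.218,z],q(base+d)); print(base,d,z,None if s is None else np.array(s))
E
```

```text
[[-0.    0.32  0.95]
 [-0.    0.95 -0.32]
 [-1.   -0.    0.  ]]
120 0 0.25 [-0.33  0.52 -0.18  1.78  0.12  0.84  1.53]
120 0 0.161 [-0.33  0.65 -0.18  1.87  0.18  0.64  1.47]
120 32 0.25 [-0.23  0.54 -0.34  1.78  0.23  0.86  1.98]
120 32 0.161 [-0.23  0.67 -0.34  1.86  0.34  0.67  1.88]
120 36 0.25 [-0.21  0.54 -0.36  1.78  0.24  0.86  2.04]
120 36 0.161 [-0.22  0.67 -0.36  1.86  0.36  0.67  1.94]
-60 0 0.25 [-0.82  0.58  0.58  1.8  -0.4   0.88 -1.1 ]
-60 0 0.161 [-0.76  0.69  0.5   1.88 -0.5   0.69 -1.02]
-60 32 0.25 [-0.74  0.55  0.45  1.8  -0.31  0.86 -0.64]
-60 32 0.161 [-0.69  0.67  0.38  1.88 -0.38  0.66 -0.57]
-60 36 0.25 [-0.73  0.55  0.43  1.8  -0.29  0.86 -0.58]
-60 36 0.161 [-0.68  0.67  0.36  1.88 -0.37  0.66 -0.52]
```

```bash
python3 - <<'E'
from h import *
from station import arm,snapshot
np.set_printoptions(precision=4,suppress=True)
arm.movep([.504,.218,.25],q(-60))
arm.line_to([.504,.218,.163],.08)
print(arm.read_time(),arm.read_tool_pos(),arm.read_ft_force())
cv2.imwrite("pics/top1.png",snapshot("top")[120:260,140:300].repeat(4,0).repeat(4,1))
cv2.imwrite("pics/scene1.png",snapshot("scene")[150:330,300:480].repeat(3,0).repeat(3,1))
E
```

```text
3.15 [0.5044 0.218  0.1635] [ 0.1424 -1.19    0.7332]
```

View pics/scene1.png

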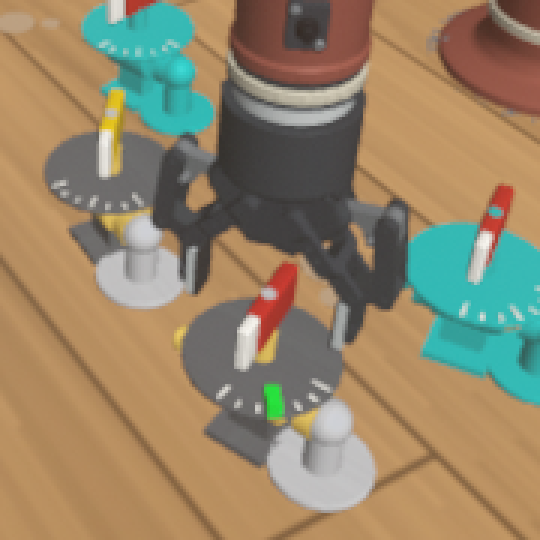

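The fingertips, at scene pixels (363,247) and (413,265), straddle the bar. Their midpoint (388,256) sits on its axis and nothing is touching. Next I grip, turn and release.

```bash
python3 - <<'E'
from h import *
from station import arm,snapshot
np.set_printoptions(precision=3,suppress=True)
arm.move_gripper(0.0,25)
print(arm.read_time(),"open",arm.read_opening(),arm.read_ft_force(),arm.read_wrist_torque())
for d in(8,16,24,31):
    arm.movep([.504,.218,.163],q(-60+d))
    print(d,arm.read_time(),arm.read_tool_pos(),arm.read_ft_force(),arm.read_wrist_torque())
cv2.imwrite("pics/scene2.png",snapshot("scene")[150:330,300:480].repeat(3,0).repeat(3,1))
E
```

```text
3.9083 open 0.1337531112071105 [-0.121  0.019  0.676] [-0.011 -0.062  0.047]
8 4.1583 [0.504 0.218 0.163] [ 0.384 -0.405  0.914] [-0.054  0.005  0.079]
16 4.4083 [0.504 0.218 0.163] [-0.391 -0.485  0.575] [-0.102 -0.068  0.072]
24 4.6583 [0.504 0.218 0.163] [ 0.869 -0.896  1.723] [-0.207 -0.118  0.07 ]
31 4.9083 [0.504 0.218 0.163] [ 1.161 -0.27   0.523] [-0.265 -0.273  0.072]
```

View pics/scene2.png

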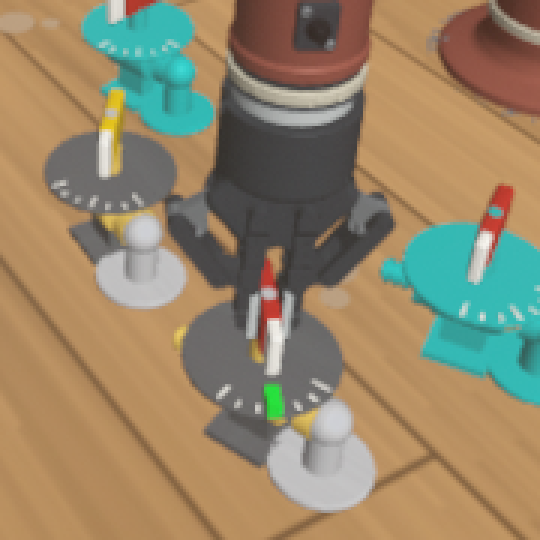

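The bar is gripped (opening 0.134, about 11 mm) and the white end at crop (274,345) lines up with the green tab at (274,400). I release, retreat and measure.

```bash
python3 - <<'E'
from h import *
from station import arm,snapshot
arm.move_gripper(1.0)
arm.line_to([.504,.218,.27],.12)
arm.movep([.40,.50,.30],q(-20))
print(arm.read_time(),arm.read_tool_pos(),arm.read_ft_force())
for n,box in(("top",(165,145,245,225)),("scene",(345,225,440,325))):
    im=snapshot(n);cv2.imwrite(f"pics/{n}3.png",im);x0,y0,x1,y1=box
    cv2.imwrite(f"pics/{n}3c.png",cv2.resize(im[y0:y1,x0:x1],None,fx=6,fy=6,interpolation=cv2.INTER_NEAREST)[:600])
E
```

```text
7.8667 [0.40191723 0.49759043 0.29985976] [-0.15863618 -0.38694612  0.15844888]
```

View pics/top3.png

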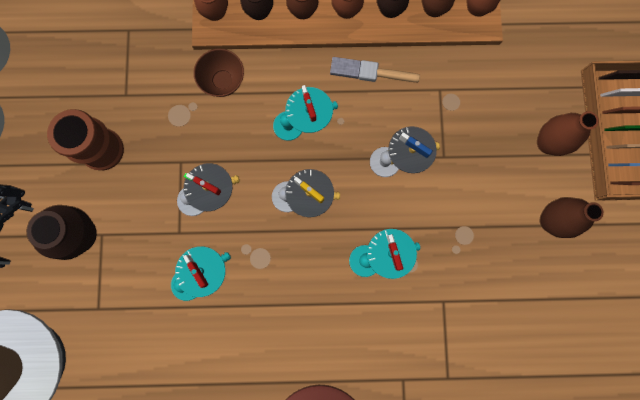

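View pics/top3c.png

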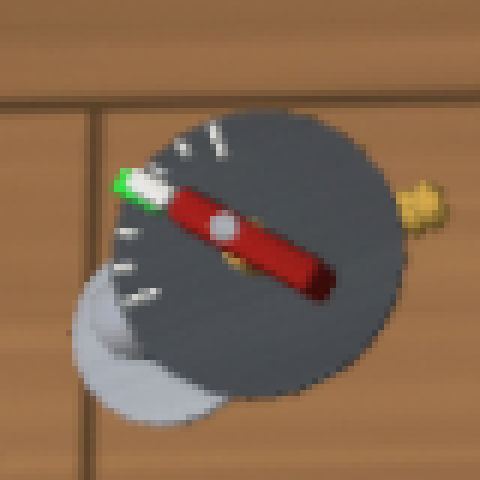

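View pics/scene3c.png

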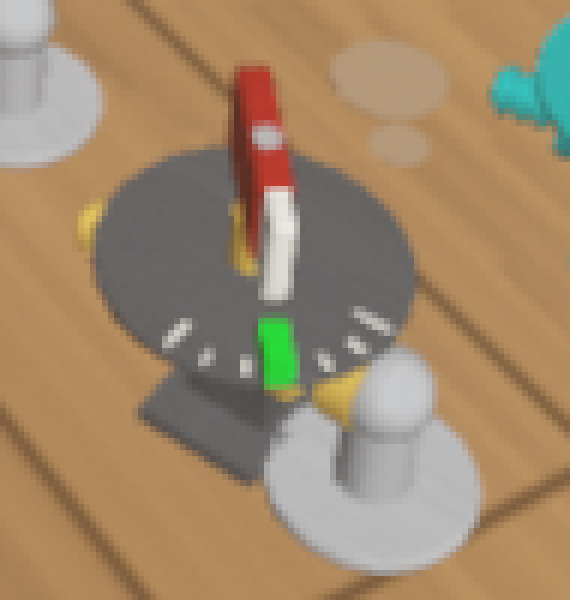

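The pointer lies over the green tab in the top crop, at about (150,188). I'll put an angle on it, compare the other two handles before and after, and then hand in.

```bash
python3 - <<'E'
from h import *
im=cv2.imread("pics/top3.png");m=masks(im)
mm=np.zeros(im.shape[:2],np.uint8);mm[165:200,180:225]=(m["red"]|m["white"])[165:200,180:225]
# red only, without tick marks
rr=np.zeros_like(mm);rr[165:200,180:225]=m["red"][165:200,180:225]
pts=np.argwhere(rr)[:,::-1].astype(np.float32);v=cv2.fitLine(pts,cv2.DIST_L2,0,.01,.01).ravel()
a=onplane("top",v[2:]-20*v[:2]*np.sign(v[0]),.12)-onplane("top",v[2:]+20*v[:2]*np.sign(v[0]),.12)
print("bar (red fit)",np.degrees(np.arctan2(a[1],a[0])))
ax=onplane("top",(202.0,182.7),.12)
w=onplane("top",(165+150/6,145+187/6),.12)-ax;print("white px",np.degrees(np.arctan2(w[1],w[0])))
ws=onplane("scene",(345+281/6,225+197/6),.12)-onplane("scene",(345+248/6,225+72/6),.12);print("scene bar",np.degrees(np.arctan2(ws[1],ws[0])))
for n,bx in(("top",((395,125,440,170),(288,170,335,215))),("scene",((240,145,290,200),(320,170,365,225)))):
    A,B=cv2.imread(f"pics/{n}0.png"),cv2.imread(f"pics/{n}3.png")
    for x0,y0,x1,y1 in bx:print(n,"diff blue/yellow px>25:",int((cv2.absdiff(A,B)[y0:y1,x0:x1].max(2)>25).sum()))
E
```

```text
bar (red fit) 61.12936253720891
white px 60.359836105451826
scene bar 63.307150999477884
top diff blue/yellow px>25: 0
top diff blue/yellow px>25: 0
scene diff blue/yellow px>25: 0
scene diff blue/yellow px>25: 0
```

```bash
python3 - <<'E'
from station import arm,ticket
print(arm.read_time(),arm.read_ft_force());print(ticket.finish_job())
E
```

```text
7.9667 [-0.13790936 -0.48807607  0.10917079]
the job is handed in; nothing more can be done
None
```

I turned the red-handled valve (dark dial, green tab) about 31° counter-clockwise, released it, backed the arm away and handed the job in at about 8 s. No verdict is reported.

- **Pointer angle:** the bar now reads 60–61° in the top view and 63° in the scene view. The green marker is at 61–62.5°, so they agree within about 3° against the 10° allowed.
- **Other valves:** no pixels changed around the blue and yellow handles in either view.
- **Forces:** wrist force readings stayed under 2 N throughout, and the robot touches nothing. No check failed.
- **Odd reading:** the top-view dial fit came out at 88 mm across instead of 100. I had scaled it with a rough distance, but its centre matched the handle axis to within 1 mm.

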